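Clip the brayer onto the snap hook of the tool rail

ROBOT

A 7-joint arm with a two-finger parallel gripper is mounted at the origin on the work surface. World frame = base frame: x ahead of the robot, y to its left, z up, the work surface at z = 0. Lengths are in m, angles in rad, forces in N, time in s.
With the tool pointing down it reaches from about 0.35 to 0.9 m from the base axis. Payload 8.1 kg.
Tool frame: the origin (TCP) lies between the finger pads; the fingertips stand 25 mm ahead of it and the grasp point (between the pads) lies 6 mm ahead of it; z points along the fingers, y is the direction in which the jaws open and shut (so a half turn about z gives the same grasp; the last joint's range is limited). The gripper opens to 92 mm and grips with 3 to 60 N. Pads are 19 mm wide; open, the fingers measure 130 mm over their backs; the gripper's body (75 mm by 190 mm) begins 47 mm behind the grasp point.
Start: joints at [1.101, 0.434, 0.025, 1.573, -0.012, 1.134, -0.075], TCP at [0.224, -0.583, 0.252] pointing down, gripper open.
Joint ranges: [-2.62, 2.62], [-0.44, 2.09], [-1.27, 1.32], [0.08, 2.57], [-1.32, 4.46], [0.12, 2], [-2.74, 2.74]. Speed limits (rad/s): [2.22, 2.22, 3.01, 3.01, 3.14, 3.14, 3.14].

INTERFACE

Orientations are given as a rotation vector (axis times angle).
In Python, from cell import * gives the robot as it stands.
- The arm moves only by the shell command python3 -m jog 'ROWS' [FORCE]. ROWS is JSON, one flat list of numbers, 5 for each row, row after row: the finger opening in mm, from 0 to 91.8, then the shift along the tool's x, y, z in units of 40 mm (1.0 is 40 mm), then the turn about the tool's z in units of 6 degrees (1.0 is 6 degrees). A call has 1 to 20 rows; each row shifts and turns the pose as measured when the row begins, along the tool's axes as they then stand; what a row does not reach is not made up. A row lasts 1/12 s, in which the tool goes at most 41.7 mm and 7.16 degrees, less where a joint would pass 70% of its speed; a pose out of reach is approached as far as the arm can. A call is refused whole if a number of a shift passes 1 or a number of a turn 1, either way. A call with a gripper value outside its range is refused whole. The fingers move at their own pace and stop on an object; FORCE is the grip in N (left out, the last holds). Time passes only in rows, so rows that do not move let the fingers close. It gives the time, the measured TCP pose, the force and the opening at its end, in the units of the state.
- observe(): the state, without advancing time (a new reading comes with each control period).
- get_image(name): name is "side" or "top"; returns the picture (420x560x3 uint8, red, green, blue); there is no depth.
- camera_params(name): a dict with "intrinsics" (3x3 intrinsics, pixels), "dist_coeffs" ([k1, k2, p1, p2, k3] as OpenCV has them; the pictures are not rectified), "xyz" and "orientation" of the camera in the world. Camera axes: x right, y down, z forward; pixel columns grow to the right and rows downward; lengths in m; the calibration is good to about 2 mm. A picture is of the moment at which its call begins. camera_params takes no time and is no camera call.
- sign_off(): hands the job in, once; it reports no verdict.
The state is a dict: "clock": time; "joints": joint angles; "dq": joint speeds; "joint_efforts": joint torques, N m; "position": TCP position; "ee_rot": TCP orientation; "force": force on the tool from outside, world axes, zero at the start; "ft_torque": the same for the moment, N m; "width": opening from 0.0 (shut) to 1.0 (fully open).
Only numpy, scipy, OpenCV 4.12 (cv2) and the standard library are available. Lean on these libraries where they do the work, as an engineer would, in place of code of your own. Each camera call takes 0.05 s, during which the arm holds its last target. There are 200 camera calls.

TASK

Hang the red-handled ink roller up by its ring so that it does not lie on its rubber: press the ring against the snap hook's sprung gate until it is through and the gate has snapped shut behind it, then draw the ring back against the inside of the shut gate with a steady light pull of about 7 N for a moment to feel that it holds, ease the ring down into the bend of the hook and let the roller hang still. Never load the hook with more than 10 N, and leave the jar, the tin and the knife where they are.

Things in the scene. Friction and masses are not known exactly. Their poses are not given: they have to be found in the camera images.
- brayer_grip (a point): Hand ink roller (brayer), 187 mm long, 0.13-0.25 kg; this point: centre of the straight red handle, 22 mm thick, from -32 to +31 mm along x, the place to grip it. It lies level, this point 16 mm above the desk. Axes: x along the handle from roller to ring, y along the roller, z up as it lies. Past the handle a red pommel 32 mm thick (x +31 to +52), then the ring.
- brayer_roller (a point): Centre of the brayer's black rubber roller, 74 mm from brayer_grip along -x: 32 mm thick, 64 mm wide, in a steel fork 80 mm wide. It does not turn. Axes as brayer_grip.
- ring_bow (a point): Centre of the bar at the far end of the brayer's steel hanging ring, 94 mm from brayer_grip along +x: the part that goes into the hook. The ring lies in the brayer's x-y plane, fixed to the handle; bar 5.5 mm round, outside diameter 43.5 mm, inside 32.5 mm. Axes as brayer_grip.
- snap_hook: Steel snap hook of 8 mm round bar under a black rail (16 mm thick, axis 74 mm above this origin). It lies in its x-z plane: x from its mouth to its back, away from the robot; y along the rail; z up. In this frame, mm: nose in front, x -24 to -13, top at z 12; round bend below, inner bottom at x -3, z -10; back bar at x 7 to 15; top arm above z 47. Nothing stands in front of it.
- hook_nose (a point): Top of the hook's nose: x -20, y 0, z 12 mm in the hook's frame; axes as the hook's. The ring's bar goes in level, just above this point, pushing the gate inward, with the nose coming up through the ring's hole, then down between nose and gate until it is below the gate's end, which lets the gate spring shut above it.
- hook_seat (a point): Where the centre of the ring's bar lies when it rests in the bottom of the hook's bend: x -3, y 0, z -7 mm in the hook's frame; axes as the hook's.
- gate_hinge (a point): Hinge of the brass gate: x -13, y 0, z 48 mm in the hook's frame; axes as the hook's. The gate is a straight 6 mm round bar that hangs from here down to z 5 mm and lies shut against the inside of the nose; its inner face is then at x -10 mm, so a ring bar drawn back against it has its centre at x -7 mm.
- gate (a joint): Angle of the brass gate, rad: 0 shut, growing as it is pressed inward and up, stop at 0.75. A spring shuts it: pressed just above the nose it takes about 3 N to start and 5 N at 0.3 rad, more nearer the hinge. It cannot open outward.
- ink_jar: Closed glass ink jar, 60 mm wide, 55 mm high, standing on the desk; origin at the centre of its underside, z up. Not to be moved.
- ink_tin: Steel ink tin, 64 mm wide, 48 mm high, standing on the desk; origin at the centre of its underside, z up. Not to be moved.
- ink_knife: Ink knife with a wooden handle, 200 mm long, 16 mm high, lying on the desk beyond the rail; origin on the desk under its ferrule, x along the blade. Not to be moved.
- hook_pin (a point): Pin on which the hook swings loosely fore and aft about its y axis: x 0, y 0, z 58 mm in the hook's frame. It gives way to a light touch, forward or back, by 0.02 to 0.28 rad (1 to 16 mm) until it meets a firm stop; where the stops lie differs each time and is not measured. Only then does a push open the gate, or a pull load it.
- rail_low (a point): Middle of a thin lower bar of the tool rail, 10 mm thick, parallel to the rail, 135 mm above the desk and 18 mm behind the hook's pin: the handle of a hung tool swings against it and comes to rest. Axes as the hook's when it hangs straight. The rail's posts stand 340 mm to either side.
Things that resemble listed ones, but are neither listed nor needed, are in the scene too. Leave any green, white or yellow look-alike of the part that bears brayer_grip alone.

How it is judged:
On the way, in this order (a step that is already met when the one before it is completed fails the run):
1. the ring presses the gate inward (value of joint gate above 0.1 rad and distance between ring_bow and hook_nose below 0.035 m and contact force between brayer and snap_hook above 0.5 N), for 0.05 s.
2. the ring's bar is inside the hook and the gate has snapped shut behind it (value of joint gate below 0.06 rad and x of ring_bow in the frame of snap_hook between -0.0145 and 0.008 m and y of ring_bow in the frame of snap_hook between -0.015 and 0.015 m and z of ring_bow in the frame of snap_hook between -0.013 and 0.045 m), for 0.15 s.
3. the ring is drawn back against the inside of the shut gate with a pull of at least 5 N for 0.3 s (value of joint gate below 0.06 rad and contact force between brayer and snap_hook above 5 N and x of ring_bow in the frame of snap_hook between -0.0145 and -0.003 m and z of ring_bow in the frame of snap_hook between 0.006 and 0.045 m), for 0.3 s.
At the end, for the whole second after the job is handed in: The brayer hangs by its ring in the bend of the hook (bar of the ring within 8 mm of the seat), roller down (middle of the handle lower than 0.18 m), within 0.35 rad of upright, slower than 0.1 m/s, released, with the gate shut (below 0.06 rad) (distance between ring_bow and hook_seat below 0.008 m and value of joint gate below 0.06 rad and angle between brayer_grip's own x axis and vertical below 0.35 rad and height (world z) of brayer_grip below 0.18 m and linear speed of brayer below 0.1 m/s); the robot touches nothing.
It fails at once if the hook is forced: while the robot holds the brayer, brayer and hook press on each other with more than 12 N (contact force between brayer and snap_hook above 12 N and contact force between the fingers and brayer above 1 N).
It fails at once if the ink jar, the ink tin or the ink knife is moved by more than 15 mm (distance of any of ink_jar, ink_tin, ink_knife from where it was at the start of the episode above 0.015 m).
It also fails if it takes over 72 s, if anything falls off the work surface, if the arm or the gripper's body presses on something with over 40 N, if the wrist force passes 120 N, or if a joint passes its speed limit or range.

## Working session

There is one attempt and no reset: what is moved stays moved. The work goes in short steps, Python scripts to look and compute and a shell command to move; the robot and the scene stay as the last step left them, time stands still between calls to the robot, and variables do not carry over. Pictures are saved under pics/ and viewed, about 8 in all and at most 12, crops included, and the job is handed in when it is done.

```bash
mkdir -p pics; ls; python3 - <<'E'
from cell import *
import cv2,numpy as np
for n in("side","top"):
    p=camera_params(n);print(n,{k:np.round(v,4).tolist() for k,v in p.items()})
    cv2.imwrite(f"pics/{n}0.png",get_image(n)[:,:,::-1])
s=observe();print({k:np.round(v,3).tolist() for k,v in s.items()})
E
```

```text
pics
side {'intrinsics': [[488.9712, 0.0, 281.4106], [0.0, 488.9712, 206.3025], [0.0, 0.0, 1.0]], 'dist_coeffs': [0.0054, 0.0, 0.0, 0.0, 0.0], 'xyz': [-0.027, 0.6064, 1.147], 'orientation': [-0.9369, 2.5787, -0.9171]}
top {'intrinsics': [[465.0782, 0.0, 287.9027], [0.0, 465.0782, 213.985], [0.0, 0.0, 1.0]], 'dist_coeffs': [0.0511, 0.0, 0.0, 0.0, 0.0], 'xyz': [0.2901, -0.0016, 1.4962], 'orientation': [-2.106, 2.1506, -0.16]}
{'clock': 0.1, 'joints': [1.101, 0.435, 0.025, 1.574, -0.012, 1.134, -0.075], 'dq': [0.001, -0.001, 0.001, -0.001, 0.0, -0.001, 0.002], 'joint_efforts': [0.004, -66.913, 0.989, -31.514, -0.06, 0.037, 0.0], 'position': [0.224, -0.583, 0.251], 'ee_rot': [-3.088, -0.573, 0.001], 'force': [0.36, 0.007, 0.387], 'ft_torque': [0.002, -0.037, 0.0], 'width': 0.997}
```

View pics/top0.png

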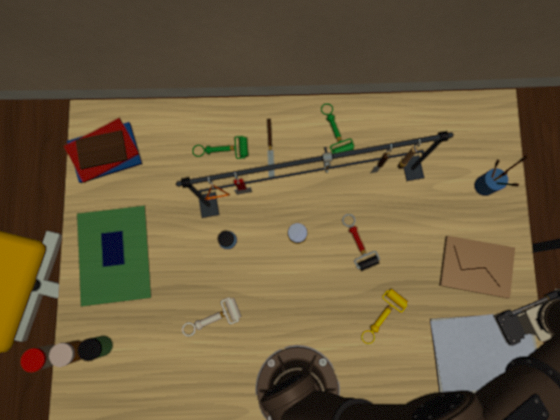

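View pics/side0.png

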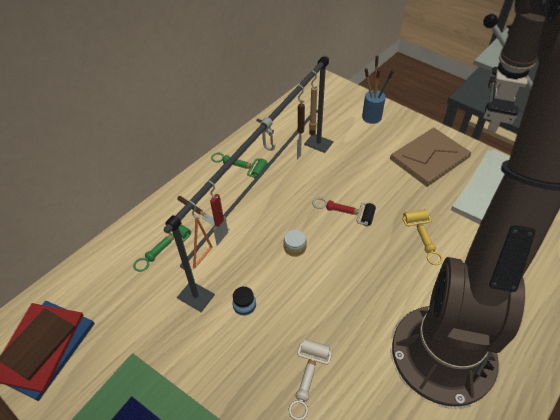

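Candidates: brayers in top view are red (357,240), green (235,148) and (337,130), white (215,315), yellow (385,315). There is also a red-handled tool hanging at the rail (240,185), which is not on the desk. The red one lying at (357,240), with its black roller and ring, fits. I'll confirm it in a crop together with the hook.

```bash
cat > h.py <<'E'
from cell import *
import cv2,numpy as np
from scipy.spatial.transform import Rotation as R
def cam(n):
    p=camera_params(n);return np.array(p["intrinsics"]),np.array(p["dist_coeffs"]),np.array(p["xyz"]),R.from_rotvec(p["orientation"]).as_matrix()
def ray(n,uv):
    K,D,c,M=cam(n);q=cv2.undistortPoints(np.array([[uv]],float),K,D)[0,0]
    d=M@np.array([q[0],q[1],1]);return c,d/np.linalg.norm(d)
def onz(n,uv,z):
    c,d=ray(n,uv);return c+d*(z-c[2])/d[2]
def proj(n,P):
    K,D,c,M=cam(n);r=cv2.Rodrigues(M.T)[0];return cv2.projectPoints(np.atleast_2d(np.array(P,float)),r,-M.T@c,K,D)[0][:,0]
def tri(a,b):
    c1,d1=ray("top",a);c2,d2=ray("side",b)
    t=np.linalg.lstsq(np.c_[d1,-d2],c2-c1,rcond=None)[0];p,q=c1+t[0]*d1,c2+t[1]*d2
    return (p+q)/2,np.linalg.norm(p-q)
def crop(im,x0,y0,w,h,s):
    return cv2.resize(im[y0:y0+h,x0:x0+w],None,fx=s,fy=s,interpolation=cv2.INTER_CUBIC)
E
python3 - <<'E'
from h import *
T=cv2.imread("pics/top0.png");S=cv2.imread("pics/side0.png")
m=np.vstack([np.hstack([crop(T,325,205,65,50+20,4)[:280,:260],np.zeros((280,10,3),np.uint8),crop(S,305,185,80,56,5)]),np.zeros((10,670,3),np.uint8),
 np.hstack([crop(T,300,135,66,56,5)[:280,:330],np.zeros((280,10,3),np.uint8),crop(S,240,110,55,56,6)[:280,:330]])])
print(m.shape);cv2.imwrite("pics/m1.png",m)
hsv=cv2.cvtColor(T,cv2.COLOR_BGR2HSV)
k=((hsv[...,0]<10)|(hsv[...,0]>170))&(hsv[...,1]>150)&(hsv[...,2]>60)
mk=np.zeros_like(k);mk[205:280,335:390]=k[205:280,335:390]
ys,xs=np.nonzero(mk);print(len(xs),xs.mean(),ys.mean());P=np.array([onz("top",(x,y),.018)[:2] for x,y in zip(xs,ys)])
c=P.mean(0);u=np.linalg.svd(P-c)[2][0];u*=np.sign(u[0]);t=(P-c)@u;print("red c",c,"dir",u,"yaw deg",np.degrees(np.arctan2(u[1],u[0])),"ext",t.min(),t.max())
# roughly: rail ends
for a in [(183,182),(447,135)]: print("rail end z~.3", onz("top",a,.3))
for a,b in [((183,182),(173,224)),((447,135),(323,62)),((327,152),(267,122))]: print(tri(a,b))
E
```

```text
(570, 670, 3)
147 356.6326530612245 237.68707482993196
red c [ 0.45518564 -0.19906204] dir [0.92927137 0.36939778] yaw deg 21.678481590778386 ext -0.04117275203095681 0.037456977624422134
rail end z~.3 [0.58129702 0.2897298  0.3       ]
rail end z~.3 [ 0.69204643 -0.41096707  0.3       ]
(array([0.57341972, 0.2823831 , 0.32251633]), np.float64(0.005742911233258791))
(array([ 0.69017199, -0.40734155,  0.30887094]), np.float64(0.0024894041038939878))
(array([ 0.64331165, -0.09490065,  0.31687108]), np.float64(0.013109386089318796))
```

View pics/m1.png

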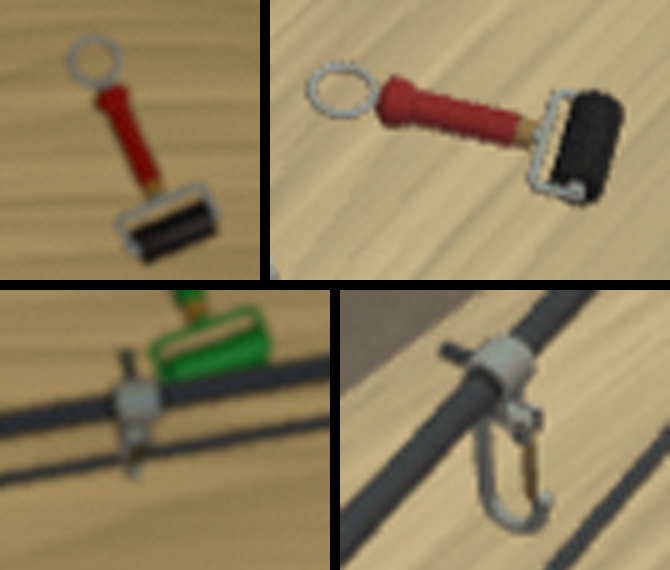

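The crop confirms it: red handle and pommel, steel ring centred at about (348.7,220.5) in the top picture, black roller at (367,262). The hook's collar is at top (327.6,157.4) / side (267.5,123), and its nose at top (327,172) / side (274,145). Next I'll fit the rail lines and the ring.

```bash
python3 - <<'E'
from h import *
T=cv2.imread("pics/top0.png");S=cv2.imread("pics/side0.png")
def railline(im,n,a,b,skip):
    g=cv2.cvtColor(im,cv2.COLOR_BGR2GRAY).astype(float);a,b=np.array(a,float),np.array(b,float)
    d=(b-a)/np.linalg.norm(b-a);nn=np.array([-d[1],d[0]]);pts=[]
    o=np.arange(-7,7.01,.5)
    for t in np.linspace(.05,.95,90):
        q=a+t*(b-a)
        if any(l<q[0]<h for l,h in skip): continue
        v=cv2.remap(g.astype(np.float32),(q[0]+o*nn[0]).astype(np.float32)[None],(q[1]+o*nn[1]).astype(np.float32)[None],1)[0]
        w=np.clip(np.percentile(v,70)*.6-v,0,None); i=v.argmin();w[np.abs(o-o[i])>4]=0
        if w.sum()>0: pts.append(q+nn*(w@o)/w.sum())
    pts=np.array(pts)
    for _ in range(4):
        vx,vy,x0,y0=cv2.fitLine(pts.astype(np.float32),cv2.DIST_HUBER,0,.01,.01).ravel()
        r=(pts-[x0,y0])@[-vy,vx];pts=pts[np.abs(r)<max(.5,2*np.abs(r).mean())]
    print(n,len(pts),np.std(r));e=np.array([vx,vy]);p=[np.array([x0,y0])+s*e*80 for s in(-1,1)]
    r1,r2=ray(n,p[0])[1],ray(n,p[1])[1];N=np.cross(r1,r2);return ray(n,p[0])[0],N/np.linalg.norm(N)
c1,n1=railline(T,"top",(183,182),(447,135),[(312,356),(225,250),(405,460),(180,222),(370,415)])
c2,n2=railline(S,"side",(173,224),(323,62),[(255,282),(170,190),(205,225),(296,330)])
d=np.cross(n1,n2);d/=np.linalg.norm(d);d*=np.sign(d[1])
p0=np.linalg.lstsq(np.array([n1,n2,d]),np.array([n1@c1,n2@c2,0]),rcond=None)[0]
print("rail dir",d,"yaw of hook x",np.degrees(np.arctan2(-d[0],d[1])))
for n,uv in(("top",(327.6,157.4)),("side",(267.5,123))):
    c,r=ray(n,uv);t=np.linalg.lstsq(np.c_[d,-r],c-p0,rcond=None)[0];print(n,"collar on rail",p0+t[0]*d, "miss",np.linalg.norm(p0+t[0]*d-c-t[1]*r))
print("nose tri",tri((326.8,172),(273.8,145)))
# ring: bright pixels; coarse ellipse fit
for n,uv in(("top",(348.75,220.5)),("side",(305+72/5,185+90/5))):print("ringc",n,onz(n,uv,.016))
for n,im,box in(("top",T,(338,208,24,24)),("side",S,(308,192,30,22))):
    x0,y0,w,h=box;hs=cv2.cvtColor(im,cv2.COLOR_BGR2HSV)[y0:y0+h,x0:x0+w]
    m=(hs[...,1]<np.percentile(hs[...,1],18)).astype(np.uint8);ys,xs=np.nonzero(m)
    P=np.array([onz(n,(x+x0,y+y0),.016)[:2] for x,y in zip(xs,ys)])
    A=np.c_[2*P,np.ones(len(P))]
    for _ in range(4):
        s=np.linalg.lstsq(np.c_[2*P,np.ones(len(P))],(P**2).sum(1),rcond=None)[0];rr=np.hypot(*(P-s[:2]).T);rad=np.median(rr);P=P[np.abs(rr-rad)<.004]
    print("ring fit",n,s[:2],rad,len(P))
hsv=cv2.cvtColor(S,cv2.COLOR_BGR2HSV);k=((hsv[...,0]<10)|(hsv[...,0]>170))&(hsv[...,1]>150)&(hsv[...,2]>60)
mk=np.zeros_like(k);mk[190:225,315:365]=k[190:225,315:365];ys,xs=np.nonzero(mk)
P=np.array([onz("side",(x,y),.018)[:2] for x,y in zip(xs,ys)]);c=P.mean(0);u=np.linalg.svd(P-c)[2][0];u*=np.sign(u[0]);print("side red",c,np.degrees(np.arctan2(u[1],u[0])))
E
```

```text
top 30 0.05816607017462572
side 33 0.18071855790976693
rail dir [-0.15290769  0.98816971 -0.01182635] yaw of hook x 8.796089061890466
top collar on rail [ 0.63603919 -0.09257484  0.31567791] miss 0.0011919877465514572
side collar on rail [ 0.63667928 -0.09671144  0.31572741] miss 0.0019877915372053384
nose tri (array([ 0.61225216, -0.0936441 ,  0.25339545]), np.float64(0.0013350779527564285))
ringc top [ 0.51127618 -0.17662409  0.016     ]
ringc side [ 0.51133542 -0.17522646  0.016     ]
ring fit top [ 0.51357571 -0.17569863] 0.019571917958521725 86
ring fit side [ 0.51380117 -0.17719433] 0.020323627398252424 77
side red [ 0.45447807 -0.19900364] 21.87681010458078
```

Estimates: grip about (0.444,-0.204), yaw 21.8°. Hook origin about (0.636,-0.094,0.242), yaw about 9°. The measured nose agrees to within 4 mm. Now I'll approach, with the tool already at yaw about 21°.

```bash
python3 -m jog '[91.8,0.8,-0.65,0,0,91.8,0.8,-0.65,0,0,91.8,0.8,-0.65,0,0,91.8,0.8,-0.65,0,0,91.8,0.8,-0.65,0,0,91.8,0.8,-0.65,0,0,91.8,0.8,-0.65,0,0,91.8,0.8,-0.65,0,0,91.8,0.5,-0.4,0.5,0,91.8,0,0,0.8,0,91.8,0,0,0.8,0,91.8,0,0,0.5,0,91.8,0,0,0,0]' 50
cat > w.py <<'E'
# how far to a TCP world target x y z yaw(deg): in tool units of 40 mm / 6 deg
from h import *
import sys
s=observe();M=R.from_rotvec(s["ee_rot"]).as_matrix();p=np.array(s["position"])
yaw=np.degrees(np.arctan2(M[1,0],M[0,0]))
print("clock",round(s["clock"],2),"p",p.round(4),"yaw",round(yaw,2),"tilt",M[:,2].round(3),"F",np.round(s["force"],2),"w",round(s["width"]*91.8,1))
if len(sys.argv)>3:
    t=np.array([float(v) for v in sys.argv[1:4]]);print("shift units",(M.T@(t-p)/.04).round(2))
    if len(sys.argv)>4: print("turn units",round(-(float(sys.argv[4])-yaw)/6,2))
E
python3 w.py 0.437 -0.207 0.028 21.8
```

```text
clock: 1.18
position: [0.4048, -0.2641, 0.1407]
ee_rot: [-3.087, -0.572, 0.0]
force: [-0.3, 0.5, -0.8]
width: 1.002
clock 1.18 p [ 0.4048 -0.2641  0.1407] yaw 21.0 tilt [-0.     0.002 -1.   ] F [-0.3   0.51 -0.79] w 92.0
shift units [ 1.26 -1.04  2.82]
turn units -0.13
```

```bash
python3 -m jog '[91.8,0.63,-0.52,0,-0.13,91.8,0.63,-0.52,0,0,91.8,0,0,0.8,0,91.8,0,0,0.8,0,91.8,0,0,0.5,0,91.8,0,0,0,0,91.8,0,0,0,0]'
python3 w.py 0.437 -0.207 0.028 21.8
```

```text
clock: 1.77
position: [0.4406, -0.207, 0.0593]
ee_rot: [3.085, 0.588, 0.005]
force: [0.2, 0.8, -0.3]
width: 1.001
clock 1.77 p [ 0.4406 -0.207   0.0593] yaw 21.6 tilt [ 0.003 -0.    -1.   ] F [ 0.22  0.85 -0.3 ] w 91.9
shift units [-0.09 -0.03  0.78]
turn units -0.03
```

```bash
python3 -m jog '[91.8,-0.09,-0.03,0.4,0,91.8,0,0,0.38,0,91.8,0,0,0,0,20,0,0,0,0,20,0,0,0,0,15,0,0,0,0,15,0,0,0,0,15,0,0,0,0,15,0,0,0,0,15,0,0,0,0,15,0,0,0,0,15,0,0,0,0]' 50
python3 w.py 0.437 -0.207 0.028 21.8
```

```text
clock: 2.77
position: [0.4429, -0.2122, 0.0397]
ee_rot: [3.077, 0.58, 0.023]
force: [-0.6, -0.0, 0.4]
width: 0.398
clock 2.77 p [ 0.4429 -0.2122  0.0397] yaw 21.34 tilt [ 0.017 -0.007 -1.   ] F [-0.6  -0.04  0.39] w 36.5
shift units [-0.09 -0.18  0.29]
turn units -0.08
```

```bash
python3 -m jog '[80,0,0,0,0,80,0,0,0,0,80,-0.09,-0.18,0,0,80,0,0,0.25,0,80,0,0,0,0,80,0,0,0,0]' 50
python3 w.py 0.437 -0.207 0.028 21.8
```

```text
clock: 3.27
position: [0.436, -0.2059, 0.0282]
ee_rot: [3.078, 0.58, 0.022]
force: [-1.2, 0.2, 0.5]
width: 0.782
clock 3.27 p [ 0.436  -0.2059  0.0282] yaw 21.36 tilt [ 0.016 -0.007 -1.   ] F [-1.22  0.24  0.48] w 71.8
shift units [0.01 0.03 0.01]
turn units -0.07
```

```bash
python3 -m jog '[15,0,0,0,0,15,0,0,0,0,15,0,0,0,0,15,0,0,0,0,15,0,0,0,0,15,0,0,0,0,15,0,0,0,0,15,0,0,0,0,15,0,0,0,0,15,0,0,0,0,15,0,0,0,0,15,0,0,0,0]' 50
python3 w.py 0.437 -0.207 0.028 21.8
python3 - <<'E'
from h import *
T=get_image("top")[:,:,::-1];S=get_image("side")[:,:,::-1]
cv2.imwrite("pics/m2.png",np.hstack([crop(T,310,190,85,85,4),crop(S,300,165,85,85,4)]))
E
```

```text
clock: 4.27
position: [0.4363, -0.2062, 0.0281]
ee_rot: [3.078, 0.58, 0.022]
force: [-0.4, 1.5, -0.3]
width: 0.225
clock 4.27 p [ 0.4363 -0.2062  0.0281] yaw 21.35 tilt [ 0.016 -0.007 -1.   ] F [-0.39  1.46 -0.29] w 20.6
shift units [0.01 0.03 0.  ]
turn units -0.07
```

View pics/m2.png

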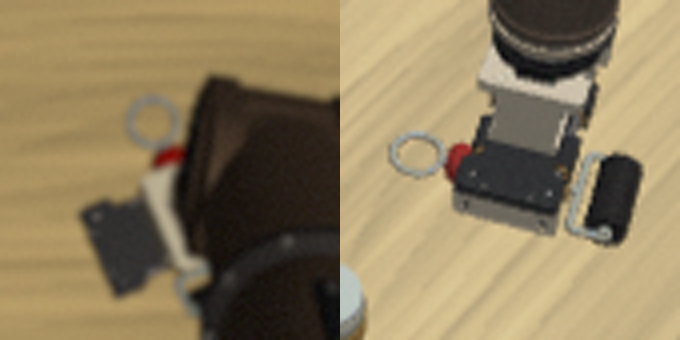

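Grasped: the crop shows the fingers on the handle, with the ring and pommel free, and the width is 20.6 mm. Lift.

```bash
python3 -m jog '[15,0,0,-0.3,0,15,0,0,-0.6,0,15,0,0,-0.8,0,15,0,0,-0.8,0,15,0,0,-0.8,0,15,0,0,-0.8,0,15,0,0,-0.8,0,15,0,0,-0.8,0.5,15,0,0,-0.8,0.5,15,0,0,-0.6,0.5,15,0,0,-0.3,0.5,15,0,0,0,0,15,0,0,0,0,15,0,0,0,0]'
python3 w.py 0.486 -0.118 0.274 9
```

```text
clock: 5.53
position: [0.4265, -0.2017, 0.3342]
ee_rot: [3.13, 0.249, 0.007]
force: [-0.1, 0.0, -2.3]
width: 0.23
clock 5.53 p [ 0.4265 -0.2017  0.3342] yaw 9.08 tilt [ 0.005 -0.001 -1.   ] F [-0.14  0.02 -2.26] w 21.1
shift units [ 1.79 -1.83  1.51]
turn units 0.01
```

```bash
python3 -m jog '[15,0.2,-0.4,0.3,0,15,0.4,-0.5,0.4,0,15,0.4,-0.5,0.4,0,15,0.3,-0.2,0.2,0,15,0,0,0,0,15,0,0,0,0,15,0,0,0,0]'
python3 w.py 0.486 -0.118 0.274 9
python3 - <<'E'
from h import *
T=get_image("top")[:,:,::-1];S=get_image("side")[:,:,::-1]
cv2.imwrite("pics/t3.png",T);cv2.imwrite("pics/s3.png",S)
cv2.imwrite("pics/m3.png",np.hstack([crop(T,295,130,70,90,5),crop(S,235,105,80,90,5)]))
E
```

```text
clock: 6.12
position: [0.4633, -0.1282, 0.27]
ee_rot: [-3.128, -0.26, 0.018]
force: [0.2, -0.4, -0.8]
width: 0.227
clock 6.12 p [ 0.4633 -0.1282  0.27  ] yaw 9.49 tilt [-0.012  0.002 -1.   ] F [ 0.16 -0.4  -0.83] w 20.8
shift units [ 0.6  -0.16 -0.11]
turn units 0.08
```

View pics/m3.png

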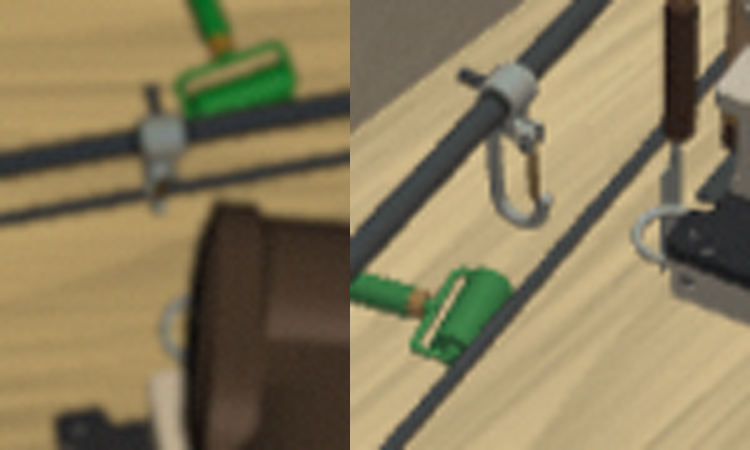

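```bash
python3 -m jog '[15,0.3,-0.08,-0.06,0,15,0.2,-0.07,-0.05,0.05,15,0.05,0,0,0,15,0,0,0,0,15,0,0,0,0]'
python3 w.py 0.486 -0.118 0.274 9
cat > ov.py <<'E'
from h import *
import sys
s=observe();M=R.from_rotvec(s["ee_rot"]).as_matrix();p=np.array(s["position"])
yaw=np.radians(9);H=np.array([[np.cos(yaw),-np.sin(yaw),0],[np.sin(yaw),np.cos(yaw),0],[0,0,1]]);O=np.array([.636,-.094,.242])
dz=float(sys.argv[2]) if len(sys.argv)>2 else .012
a=np.linspace(0,2*np.pi,60)
ring=p+(M@np.c_[.0827+.019*np.cos(a),-.0008+.019*np.sin(a),dz+0*a].T).T
print("bow in hook frame mm",(H.T@(ring[0]-O)*1000).round(1))
hk=O+(H@(np.array([[-20,0,12],[-13,0,48],[-3,0,-10],[11,0,20],[0,0,74]])/1000).T).T
o=[]
for n,w in(("top",(290,125,80,90)),("side",(235,100,80,90))):
    im=np.ascontiguousarray(get_image(n)[:,:,::-1]);c=crop(im,*w,5)
    for P,col in((ring,(255,0,255)),(hk,(0,255,255))):
        for q in proj(n,P): cv2.circle(c,tuple(int(v) for v in ((q-w[:2]+.5)*5)),1 if col[0] else 3,col,-1)
    o.append(c)
cv2.imwrite(sys.argv[1],np.hstack(o))
E
python3 ov.py pics/m4.png
```

```text
clock: 6.63
position: [0.4862, -0.1214, 0.2771]
ee_rot: [-3.132, -0.242, 0.011]
force: [0.1, -0.1, -2.5]
width: 0.226
clock 6.63 p [ 0.4862 -0.1214  0.2771] yaw 8.83 tilt [-0.007 -0.    -1.   ] F [ 0.12 -0.1  -2.54] w 20.7
shift units [ 0.01 -0.08  0.08]
turn units -0.03
bow in hook frame mm [-50.6  -3.1  22.4]
```

View pics/m4.png

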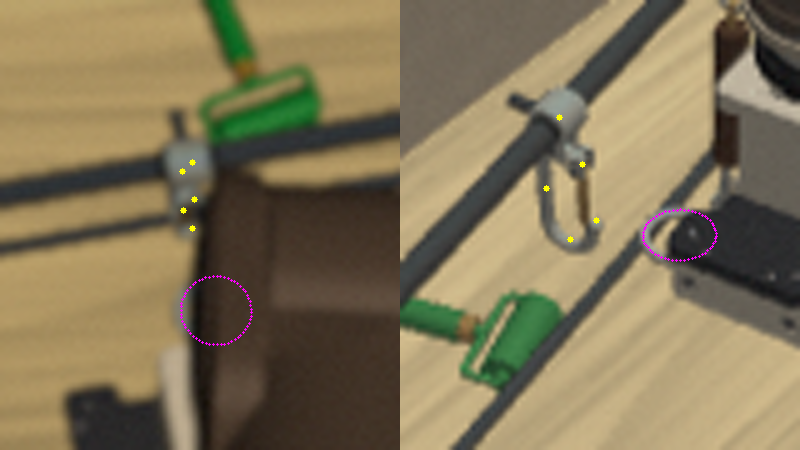

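The overlay shows ring and hook predictions within about 1 px (2 mm) of what the pictures show, and their offset relative to each other is small. Next: correct y, drop 3 mm and advance.

```bash
python3 -m jog '[15,0.1,-0.08,0.09,0,15,0.15,0,0,0,15,0.15,0,0,0,15,0.05,0,0,0,15,0,0,0,0,15,0,0,0,0]'
cat > st.py <<'E'
from h import *
s=observe();M=R.from_rotvec(s["ee_rot"]).as_matrix();p=np.array(s["position"])
yaw=np.radians(9);H=np.array([[np.cos(yaw),-np.sin(yaw),0],[np.sin(yaw),np.cos(yaw),0],[0,0,1]]);O=np.array([.636,-.094,.242])
b=p+M@[.1017,-.0008,.012];print(round(s["clock"],2),"bow(mm)",(H.T@(b-O)*1000).round(1),"yaw",np.degrees(np.arctan2(M[1,0],M[0,0])).round(1),"pitch",M[2,0].round(4),"F hook",(H.T@s["force"]).round(2),"tq",np.round(H.T@s["ft_torque"],3),"w",round(s["width"]*91.8,1))
E
python3 st.py
```

```text
clock: 7.23
position: [0.5045, -0.115, 0.2725]
ee_rot: [-3.132, -0.241, 0.013]
force: [-0.3, -0.3, -2.4]
width: 0.223
7.23 bow(mm) [-31.5   0.2  17.7] yaw 8.8 pitch -0.008 F hook [-0.37 -0.22 -2.44] tq [ 0.028 -0.04   0.005] w 20.5
```

```bash
python3 -m jog '[15,0.08,0,0,0,15,0.08,0,0,0,15,0.06,0,0,0,15,0.04,0,0,0,15,0,0,0,0]'; python3 st.py; python3 -m jog '[15,0.06,0,0,0,15,0.06,0,0,0,15,0.03,0,0,0,15,0,0,0,0]'; python3 st.py
```

```text
clock: 7.65
position: [0.5157, -0.1135, 0.2724]
ee_rot: [-3.132, -0.241, 0.013]
force: [0.2, 0.1, -2.4]
width: 0.225
7.65 bow(mm) [-20.2   0.   17.5] yaw 8.8 pitch -0.0082 F hook [ 0.25  0.02 -2.4 ] tq [-0.007 -0.138  0.017] w 20.7
clock: 7.98
position: [0.5221, -0.1126, 0.2723]
ee_rot: [-3.132, -0.24, 0.014]
force: [0.1, 0.2, -1.8]
width: 0.226
7.98 bow(mm) [-13.8  -0.1  17.4] yaw 8.8 pitch -0.0086 F hook [ 0.14  0.18 -1.79] tq [ 0.018 -0.054 -0.015] w 20.7
```

```bash
for i in 1 2; do :; done; python3 -m jog '[15,0.05,0,0,0,15,0.04,0,0,0,15,0,0,0,0]'; python3 st.py; python3 -m jog '[15,0.05,0,0,0,15,0.04,0,0,0,15,0,0,0,0]'; python3 st.py;  python3 -m jog '[15,0.05,0,0,0,15,0.04,0,0,0,15,0,0,0,0]'; python3 st.py
```

```text
clock: 8.23
position: [0.5244, -0.1123, 0.2716]
ee_rot: [-3.132, -0.24, 0.019]
force: [-3.5, -1.1, -2.5]
width: 0.225
8.23 bow(mm) [-11.5  -0.2  16.4] yaw 8.8 pitch -0.0122 F hook [-3.65 -0.53 -2.46] tq [0.08  0.593 0.014] w 20.6
clock: 8.48
position: [0.5269, -0.1119, 0.2712]
ee_rot: [-3.132, -0.239, 0.024]
force: [-3.1, -0.3, -1.8]
width: 0.226
8.48 bow(mm) [-9.  -0.3 15.7] yaw 8.7 pitch -0.015 F hook [-3.1   0.15 -1.78] tq [ 0.027  0.646 -0.042] w 20.7
clock: 8.73
position: [0.5302, -0.1115, 0.271]
ee_rot: [-3.132, -0.239, 0.026]
force: [-4.1, -0.0, -0.7]
width: 0.23
8.73 bow(mm) [-5.7 -0.4 15.3] yaw 8.7 pitch -0.0164 F hook [-4.02  0.59 -0.71] tq [0.044 0.778 0.024] w 21.1
```

Gate contact began near bow x = -12 (the hook swung back about 6–7 mm), and the force matches the spring. I'll push on in.

```bash
python3 -m jog '[15,0.06,0,-0.03,0,15,0.05,0,-0.01,0,15,0.02,0,0,0]'; python3 st.py; python3 -m jog '[15,0.06,0,-0.02,0,15,0.05,0,0,0,15,0.03,0,0,0]'; python3 st.py; python3 ov.py pics/m5.png
```

```text
clock: 8.98
position: [0.5348, -0.1108, 0.2721]
ee_rot: [-3.132, -0.239, 0.029]
force: [-5.4, -0.9, -2.2]
width: 0.226
8.98 bow(mm) [-1.1 -0.5 16.3] yaw 8.7 pitch -0.0185 F hook [-5.47 -0.09 -2.16] tq [0.028 1.014 0.01 ] w 20.7
clock: 9.23
position: [0.5396, -0.1101, 0.2722]
ee_rot: [-3.132, -0.238, 0.034]
force: [-5.7, -1.0, -2.7]
width: 0.226
9.23 bow(mm) [ 3.6 -0.5 16.1] yaw 8.7 pitch -0.0213 F hook [-5.78 -0.12 -2.74] tq [0.057 1.066 0.081] w 20.7
bow in hook frame mm [ 3.6 -0.5 16.1]
```

View pics/m5.png

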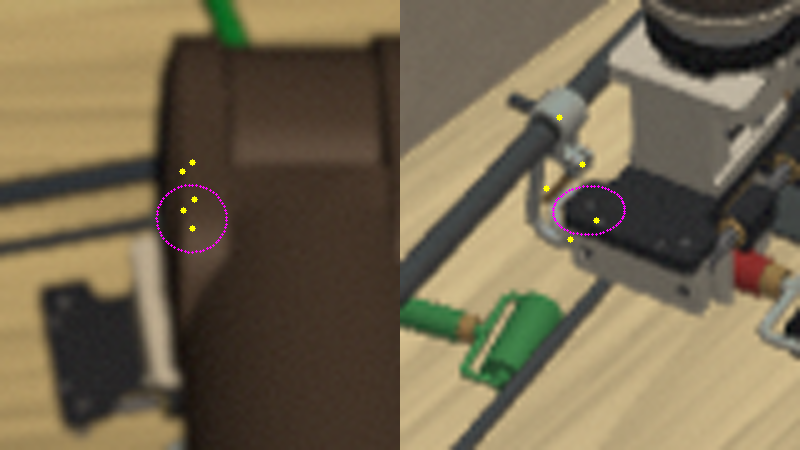

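The picture shows the brass gate swung inward with the ring inside, and the load is 5.8 N. Now I'll lower the bar past the gate's end.

```bash
python3 -m jog '[15,0,0,0.08,0,15,0,0,0.08,0,15,0,0,0.06,0]'; python3 st.py; python3 -m jog '[15,0,0,0.06,0,15,0,0,0.06,0,15,0,0,0,0]'; python3 st.py
```

```text
clock: 9.58
position: [0.5404, -0.11, 0.2634]
ee_rot: [-3.132, -0.239, 0.029]
force: [0.3, -0.1, -2.3]
width: 0.228
9.58 bow(mm) [ 4.6 -0.5  7.5] yaw 8.7 pitch -0.0186 F hook [ 0.3  -0.2  -2.33] tq [ 0.002 -0.095 -0.   ] w 20.9
clock: 9.83
position: [0.5426, -0.1095, 0.2585]
ee_rot: [-3.132, -0.239, 0.022]
force: [0.4, 0.9, -1.4]
width: 0.227
9.83 bow(mm) [ 6.8 -0.3  3.1] yaw 8.7 pitch -0.0138 F hook [ 0.49  0.82 -1.44] tq [ 0.023 -0.047 -0.03 ] w 20.8
```

Force dropped to about 0, so the bar has slipped below the gate's end. I'll let it settle, then raise it behind the gate.

```bash
python3 -m jog '[15,0,0,0,0,15,0,0,0,0,15,0,0,0,0]'; python3 st.py; python3 -m jog '[15,0,0,-0.1,0,15,0,0,-0.1,0,15,0,0,-0.1,0,15,0,0,-0.05,0,15,0,0,0,0,15,0,0,0,0]'; python3 st.py
```

```text
clock: 10.08
position: [0.5435, -0.1093, 0.2589]
ee_rot: [-3.132, -0.24, 0.019]
force: [-0.4, -0.0, -1.8]
width: 0.225
10.08 bow(mm) [ 7.8 -0.3  3.7] yaw 8.8 pitch -0.0118 F hook [-0.39  0.04 -1.81] tq [ 0.027 -0.048  0.039] w 20.7
clock: 10.58
position: [0.5443, -0.1094, 0.2755]
ee_rot: [3.132, 0.24, -0.016]
force: [-0.5, 0.4, -2.6]
width: 0.224
10.58 bow(mm) [ 8.6 -0.4 20.5] yaw 8.7 pitch -0.01 F hook [-0.43  0.5  -2.63] tq [ 0.035 -0.063  0.001] w 20.6
```

```bash
python3 -m jog '[15,-0.1,0,0,0,15,-0.1,0,0,0,15,-0.08,0,0,0,15,-0.04,0,0,0,15,0,0,0,0]'; python3 st.py; python3 -m jog '[15,-0.06,0,0,0,15,-0.03,0,0,0,15,0,0,0,0]'; python3 st.py; python3 ov.py pics/m6.png
```

```text
clock: 11.0
position: [0.5298, -0.1115, 0.2753]
ee_rot: [-3.132, -0.24, 0.017]
force: [-0.2, -0.3, -2.4]
width: 0.226
11.0 bow(mm) [-6.1 -0.3 20.3] yaw 8.7 pitch -0.0106 F hook [-0.22 -0.24 -2.4 ] tq [ 0.036 -0.068  0.008] w 20.8
clock: 11.25
position: [0.5258, -0.1122, 0.2754]
ee_rot: [3.132, 0.239, -0.016]
force: [-0.3, 0.8, -2.1]
width: 0.225
11.25 bow(mm) [-10.2  -0.3  20.3] yaw 8.7 pitch -0.0104 F hook [-0.13  0.88 -2.11] tq [ 0.026 -0.137 -0.009] w 20.7
bow in hook frame mm [-10.2  -0.3  20.3]
```

View pics/m6.png

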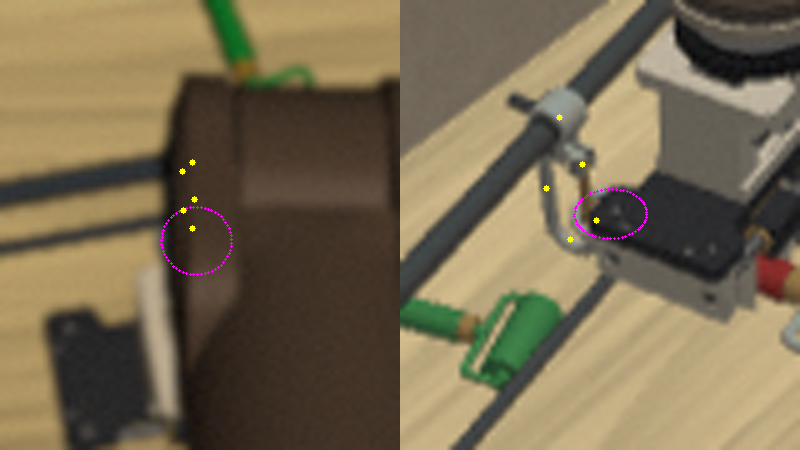

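The picture shows the brass gate hanging shut, so I'll keep drawing back in fine steps.

```bash
python3 -m jog '[15,-0.04,0,0,0,15,-0.02,0,0,0]'|grep force; python3 st.py; python3 -m jog '[15,-0.03,0,0,0,15,-0.02,0,0,0]'|grep force; python3 st.py; python3 -m jog '[15,-0.02,0,0,0]'|grep force;python3 -m jog '[15,-0.02,0,0,0]'; python3 st.py
```

```text
force: [0.8, -1.1, -2.3]
11.52 bow(mm) [-12.1  -0.3  20.4] yaw 8.8 pitch -0.0101 F hook [ 0.58 -1.18 -2.3 ] tq [-0.015 -0.149  0.042] w 21.0
force: [-0.4, -0.1, -3.1]
11.68 bow(mm) [-14.1  -0.2  20.4] yaw 8.8 pitch -0.0098 F hook [-0.4   0.01 -3.07] tq [ 0.02  -0.165  0.025] w 20.6
force: [3.2, 0.9, -2.6]
clock: 11.85
position: [0.521, -0.1127, 0.2758]
ee_rot: [-3.132, -0.24, 0.012]
force: [3.7, 1.1, -2.6]
width: 0.227
11.85 bow(mm) [-14.9  -0.1  21. ] yaw 8.8 pitch -0.0077 F hook [ 3.85  0.51 -2.57] tq [ 0.049 -0.896 -0.019] w 20.8
```

```bash
python3 -m jog '[15,-0.03,0,0,0]'|grep force;python3 -m jog '[15,-0.03,0,0,0]'|grep force; python3 -m jog '[15,-0.035,0,0,0]'|grep force; python3 st.py
```

```text
force: [6.1, 1.0, -2.8]
force: [5.7, 0.4, -4.0]
force: [7.3, 0.4, -4.6]
12.1 bow(mm) [-15.3   0.1  23. ] yaw 8.8 pitch 0.0002 F hook [ 7.25 -0.73 -4.61] tq [-0.064 -1.445 -0.083] w 20.3
```

```bash
python3 -m jog '[15,-0.034,0,0.02,0,15,-0.034,0,0.01,0]'|grep force; python3 st.py; python3 -m jog '[15,-0.034,0,0.015,0,15,-0.034,0,0.015,0]'|grep force; python3 st.py;  python3 -m jog '[15,-0.034,0,0.015,0,15,-0.034,0,0.015,0]'|grep force; python3 st.py
```

```text
force: [7.1, 0.1, -4.2]
12.27 bow(mm) [-15.3   0.2  23.3] yaw 8.9 pitch 0.0064 F hook [ 7.04 -0.98 -4.21] tq [-0.191 -1.296 -0.101] w 20.6
force: [6.7, 0.5, -4.3]
12.43 bow(mm) [-15.3   0.2  23.6] yaw 8.9 pitch 0.0124 F hook [ 6.66 -0.55 -4.35] tq [-0.15  -1.338 -0.124] w 21.0
force: [7.2, 0.8, -4.7]
12.6 bow(mm) [-15.3   0.2  23.7] yaw 8.9 pitch 0.0183 F hook [ 7.26 -0.36 -4.7 ] tq [-0.14  -1.31  -0.074] w 21.1
```

The pull held at 6.7–7.3 N for about 0.6 s. Now ease forward and then down.

```bash
python3 -m jog '[15,-0.015,0,0.01,0,15,0.03,0,0.0,0,15,0.07,0,0,0,15,0.1,0,0,0,15,0.08,0,0.03,0,15,0.03,0,0.05,0,15,0,0,0,0]'; python3 st.py; python3 -m jog '[15,0,0,0.1,0,15,0,0,0.1,0,15,0,0,0.1,0,15,0,0,0.05,0,15,0,0,0,0]'; python3 st.py
```

```text
clock: 13.18
position: [0.5325, -0.1108, 0.2718]
ee_rot: [3.131, 0.244, 0.026]
force: [-0.0, -0.2, -1.8]
width: 0.223
13.18 bow(mm) [-2.9  0.2 19.5] yaw 8.9 pitch 0.0167 F hook [-0.07 -0.17 -1.75] tq [ 0.029 -0.061  0.018] w 20.5
clock: 13.6
position: [0.5321, -0.1108, 0.2556]
ee_rot: [3.132, 0.244, 0.024]
force: [-0.1, 0.2, -1.6]
width: 0.229
13.6 bow(mm) [-3.3  0.3  3.1] yaw 8.9 pitch 0.015 F hook [-0.06  0.24 -1.65] tq [ 0.082 -0.015  0.025] w 21.1
```

```bash
python3 -m jog '[15,0,0,0.07,0,15,0,0,0.04,0,15,0,0,0,0]'; python3 st.py; python3 -m jog '[15,0,0,0.05,0,15,0,0,0.03,0,15,0,0,0,0]'; python3 st.py; python3 -m jog '[15,0,0,0.04,0,15,0,0,0.01,0]'; python3 st.py
```

```text
clock: 13.85
position: [0.532, -0.1109, 0.2505]
ee_rot: [3.132, 0.244, 0.023]
force: [-0.2, -0.3, -2.9]
width: 0.229
13.85 bow(mm) [-3.5  0.2 -2. ] yaw 8.9 pitch 0.0146 F hook [-0.22 -0.31 -2.89] tq [ 0.015 -0.001  0.004] w 21.0
clock: 14.1
position: [0.5324, -0.1109, 0.2475]
ee_rot: [3.131, 0.244, 0.025]
force: [0.1, 0.2, -1.3]
width: 0.223
14.1 bow(mm) [-3.1  0.1 -4.9] yaw 8.9 pitch 0.0157 F hook [ 0.12  0.23 -1.29] tq [ 0.037 -0.16   0.019] w 20.5
clock: 14.27
position: [0.533, -0.1109, 0.2459]
ee_rot: [3.131, 0.244, 0.027]
force: [-1.0, -0.5, 0.2]
width: 0.227
14.27 bow(mm) [-2.4  0.  -6.4] yaw 8.9 pitch 0.0172 F hook [-1.1  -0.35  0.25] tq [ 0.052 -0.209  0.024] w 20.8
```

The bar is resting in the bend (the weight has come off the wrist). Next I'll lower the grip on an arc, letting the handle pivot in a light grip, so the drop is small.

```bash
python3 -m jog '[15,0,0,0,0,15,0.0,0,0.08,0,15,0.01,0,0.1,0,15,0,0,0,0]' 12; python3 st.py; python3 -m jog '[15,0.02,0,0.1,0,15,0.02,0,0.1,0,15,0,0,0,0]'; python3 st.py
```

```text
clock: 14.6
position: [0.5334, -0.1108, 0.2379]
ee_rot: [3.131, 0.244, 0.027]
force: [0.3, 0.4, -1.5]
width: 0.232
14.6 bow(mm) [ -2.1   0.1 -14.4] yaw 8.9 pitch 0.0169 F hook [ 0.32  0.31 -1.47] tq [ 0.027 -0.037  0.014] w 21.3
clock: 14.85
position: [0.535, -0.1105, 0.2286]
ee_rot: [3.131, 0.244, 0.025]
force: [-0.8, 0.8, -1.9]
width: 0.239
14.85 bow(mm) [ -0.5   0.1 -23.8] yaw 8.9 pitch 0.016 F hook [-0.68  0.9  -1.94] tq [-0.008 -0.023  0.016] w 21.9
```

```bash
python3 -m jog '[15,0.02,0,0.1,0,15,0.03,0,0.1,0,15,0.03,0,0.1,0,15,0,0,0,0]'; python3 st.py; python3 -m jog '[15,0.04,0,0.1,0,15,0.04,0,0.1,0,15,0.05,0,0.1,0,15,0,0,0,0]'; python3 st.py; python3 ov.py pics/m7.png
```

```text
clock: 15.18
position: [0.5386, -0.1099, 0.2151]
ee_rot: [3.132, 0.244, 0.025]
force: [-0.6, -0.5, -2.4]
width: 0.235
15.18 bow(mm) [  3.2   0.1 -37.4] yaw 8.9 pitch 0.0156 F hook [-0.67 -0.37 -2.38] tq [ 0.019 -0.02   0.011] w 21.6
clock: 15.52
position: [0.5446, -0.109, 0.2018]
ee_rot: [3.132, 0.244, 0.025]
force: [0.0, 0.9, -3.3]
width: 0.237
15.52 bow(mm) [  9.3   0.1 -50.6] yaw 8.9 pitch 0.0157 F hook [ 0.17  0.89 -3.27] tq [ 0.058 -0.019  0.03 ] w 21.8
bow in hook frame mm [  9.3   0.1 -50.6]
```

View pics/m7.png

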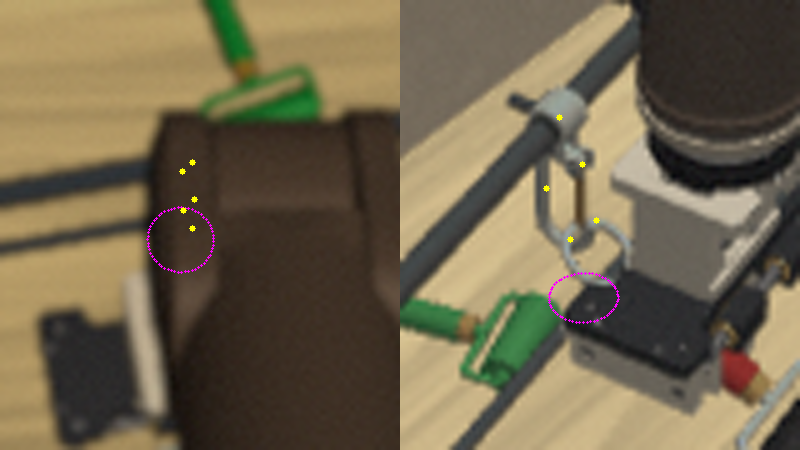

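The ring is through the hook with the gate shut above it, and the handle has pivoted about 27°. Release, then back away.

```bash
python3 -m jog '[91.8,0,0,0,0,91.8,0,0,0,0,91.8,0,0,0,0,91.8,0,0,0,0,91.8,0,0,0,0,91.8,0,0,0,0,91.8,0,0,0,0,91.8,0,0,0,0,91.8,0,0,0,0,91.8,-0.3,0,0,0,91.8,-0.6,0,0,0,91.8,-0.8,0,0,0,91.8,-0.8,0,0,0,91.8,-0.8,0,0,0,91.8,-0.5,0,0,0,91.8,0,0,0,0,91.8,0,0,0,0]'; python3 -m jog '[91.8,0,0,0,0,91.8,0,0,0,0,91.8,0,0,0,0,91.8,0,0,0,0,91.8,0,0,0,0,91.8,0,0,0,0,91.8,0,0,0,0,91.8,0,0,0,0,91.8,0,0,0,0,91.8,0,0,0,0,91.8,0,0,0,0,91.8,0,0,0,0,91.8,0,0,0,0,91.8,0,0,0,0,91.8,0,0,0,0,91.8,0,0,0,0,91.8,0,0,0,0,91.8,0,0,0,0,91.8,0,0,0,0,91.8,0,0,0,0]'
python3 - <<'E'
from h import *
T=get_image("top")[:,:,::-1];S=get_image("side")[:,:,::-1]
cv2.imwrite("pics/m8.png",np.hstack([crop(T,280,125,80,120,5),crop(S,235,100,80,120,5)]))
E
```

```text
clock: 17.03
position: [0.3899, -0.1328, 0.2002]
ee_rot: [3.131, 0.245, 0.033]
force: [0.6, -0.0, 0.0]
width: 1.002
clock: 18.7
position: [0.3949, -0.1318, 0.2006]
ee_rot: [3.131, 0.25, 0.038]
force: [-0.8, -0.2, -1.0]
width: 0.999
```

View pics/m8.png

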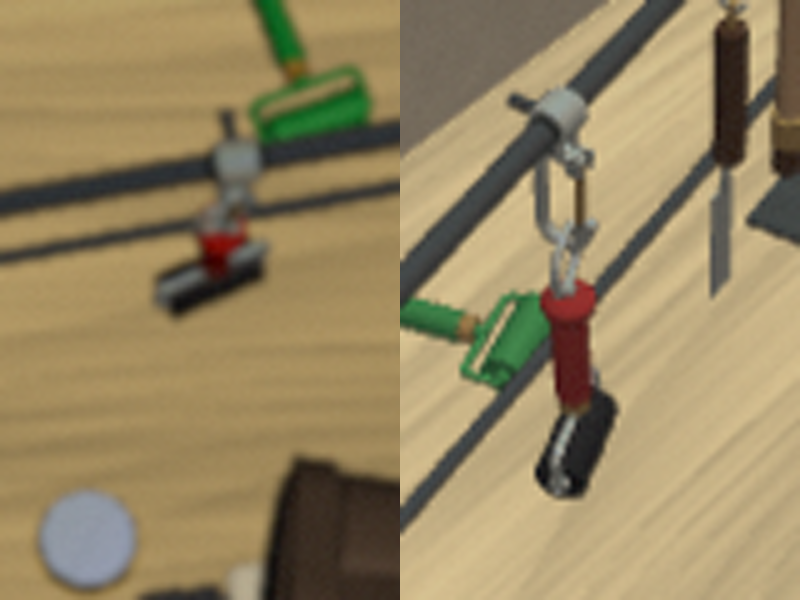

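The brayer hangs by its ring with the gate shut, roller down. I'll check that it is still and that the jar, tin and knife are unmoved.

```bash
cat > c.py <<'E'
from h import *
import sys
S=get_image("side")[:,:,::-1];T=get_image("top")[:,:,::-1]
cv2.imwrite(f"pics/c_s{sys.argv[1]}.png",S);cv2.imwrite(f"pics/c_t{sys.argv[1]}.png",T)
hs=cv2.cvtColor(S,cv2.COLOR_BGR2HSV);k=((hs[...,0]<10)|(hs[...,0]>170))&(hs[...,1]>120)
m=np.zeros_like(k);m[150:190,335-100:285+10]=k[150:190,235:295];y,x=np.nonzero(m);print("red side",x.mean().round(2),y.mean().round(2),len(x))
E
python3 c.py 0; python3 -m jog '[91.8,0,0,0,0,91.8,0,0,0,0,91.8,0,0,0,0]'|head -1; python3 c.py 1; python3 -m jog '[91.8,0,0,0,0,91.8,0,0,0,0,91.8,0,0,0,0,91.8,0,0,0,0,91.8,0,0,0,0,91.8,0,0,0,0,91.8,0,0,0,0,91.8,0,0,0,0,91.8,0,0,0,0,91.8,0,0,0,0,91.8,0,0,0,0,91.8,0,0,0,0]'|head -1; python3 c.py 2
python3 - <<'E'
from h import *
a,b=cv2.imread("pics/top0.png"),cv2.imread("pics/c_t2.png");a2,b2=cv2.imread("pics/side0.png"),cv2.imread("pics/c_s2.png")
for n,p,q,(x,y,w,h) in(("jar",a,b,(212,225,30,30)),("tin",a,b,(283,218,30,30)),("knife",a,b,(260,115,20,60)),("jar s",a2,b2,(228,282,32,36)),("tin s",a2,b2,(280,226,30,30)),("rail/hung",a2,b2,(185,180,45,60))):
    A,B=[cv2.cvtColor(i[y:y+h,x:x+w],cv2.COLOR_BGR2GRAY).astype(np.float32) for i in(p,q)]
    print(n,np.round(cv2.phaseCorrelate(A,B,cv2.createHanningWindow((w,h),cv2.CV_32F)),2),np.abs(A-B).mean().round(1))
# tilt: handle axis endpoints from c_s2/c_t2 : pommel, roller via vertical plane through the hook x-z
yaw=np.radians(9);yv=np.array([-np.sin(yaw),np.cos(yaw),0]);O=np.array([.636,-.094,.242])
for nm,uv in(("pommel",(235+168/5,100+298/5)),("handle end",(235+172/5,100+408/5)),("roller",(235+178/5,100+445/5))):
    c,d=ray("side",uv);P=c+d*((O-c)@yv)/(d@yv);print(nm,P.round(3))
E
```

```text
red side 268.84 167.92 176
clock: 19.15
red side 268.81 167.8 178
clock: 20.25
red side 268.83 167.85 178Traceback (most recent call last):
  File "<stdin>", line 5, in <module>
    return _wrapfunc(a, 'round', decimals=decimals, out=out)
    return _wrapit(obj, method, *args, **kwds)
    conv = _array_converter(obj)
ValueError: setting an array element with a sequence. The requested array has an inhomogeneous shape after 1 dimensions. The detected shape was (2,) + inhomogeneous part.
```

```bash
python3 - <<'E'
from h import *
a,b=cv2.imread("pics/top0.png"),cv2.imread("pics/c_t2.png");a2,b2=cv2.imread("pics/side0.png"),cv2.imread("pics/c_s2.png")
for n,p,q,(x,y,w,h) in(("jar",a,b,(212,225,30,30)),("tin",a,b,(283,218,30,30)),("knife",a,b,(260,115,20,60)),("jar s",a2,b2,(228,282,32,36)),("tin s",a2,b2,(280,226,30,30))):
    A,B=[cv2.cvtColor(i[y:y+h,x:x+w],cv2.COLOR_BGR2GRAY).astype(np.float32) for i in(p,q)]
    print(n,np.round(cv2.phaseCorrelate(A,B)[0],2),np.abs(A-B).mean().round(1))
yaw=np.radians(9);yv=np.array([-np.sin(yaw),np.cos(yaw),0]);O=np.array([.636,-.094,.242])
for nm,uv in(("pommel",(268.6,159.6)),("handle end",(269.4,181.6)),("roller",(270.6,189))):
    c,d=ray("side",uv);P=c+d*((O-c)@yv)/(d@yv);print(nm,P.round(3))
E
```

```text
jar [-0.16 -0.12] 8.8
tin [0.15 0.5 ] 12.5
knife [ 0.03 -0.09] 9.6
jar s [-0.01  0.02] 7.6
tin s [-0.    0.02] 9.7
pommel [ 0.635 -0.094  0.184]
handle end [ 0.637 -0.094  0.093]
roller [ 0.634 -0.094  0.062]
```

```bash
python3 -c "
from cell import *
print(sign_off())"
```

```text
the job is handed in; nothing more can be done
None
```

The ink roller is hanging by its ring in the bend of the snap hook, with the gate shut, and the job is handed in at about 20 s on the robot's clock.

- **Getting the ring in:** I gripped the red handle at 50 N and turned the roller square to the hook. I then pushed the ring's bar over the nose and against the gate. The highest reading there was 5.8 N, and the picture showed the gate well open. When I lowered the bar below the gate's end, the force fell to about 0 as the gate snapped shut.
- **Pull test:** I raised the bar behind the shut gate and drew it back at 6.7–7.3 N for about 0.6 s. With a vertical load of about 2 N, the total was roughly 7.6 N. No reading during the job passed 10 N.
- **Hanging it:** I eased the bar down into the bend and lowered the handle about 27° in a light grip. Then I opened the fingers and backed the arm away.

**Last checks:**
- **Roller:** it hangs within a few degrees of upright, with the middle of the handle about 0.13 m above the desk. It moved less than 0.2 px over 1.5 s.
- **Gate and bar:** both look right in the last picture. I did not measure the final distance from bar to seat, or the gate angle.
- **Jar, tin and knife:** they shifted by 0.5 px (about 1 mm) or less. The one reading at that limit was the tin from the top camera; the side camera showed it unmoved.
- **Top and side cameras:** they disagreed by about 2 mm on the hook's position, which is within their calibration.
- **Missed steps:** the first attempt to close on the handle was about 12 mm too high, so I reopened and lowered before gripping. One check script crashed and was rerun.

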